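# Sort the sewing notions and press the label holder home

### The job

Put the two small thread spools into the square plywood box and lay the awl flat in the long wooden tray. Then take the metal label holder from its wooden rest, push its thin blade down behind the dark steel lip on the front of the plywood box until it is fully home against the spring, without ramming it, and keep holding it pressed down there: finish while still holding it, because the spring lifts it again when let go. Leave the big thread cone and the jar alone.

Things in the scene. Friction and masses are not known exactly. Their poses are not given: they have to be found in the camera images.
- spool_a_center (a point): centre (half-way up) of one small thread spool: upright cylinder 36 mm across, 55 mm tall, wooden ends, grey thread; starts standing on the table. About 60 g
- spool_b_center (a point): centre of the other small thread spool, identical
- awl_grip (a point): centre of the awl's dark wooden handle (bar 80 mm long, 24 x 24 mm, lying on the table, so 12 mm above its underside). x axis: along the handle towards the steel point, z up. The awl reaches 40 mm behind this point and 100 mm ahead of it (brass collar 14 mm, then shaft 6 mm across). About 70 g, balanced within the handle
- spool_box: fixed square plywood box, outside 150 x 150 mm, walls 45 mm high and 6 mm thick, floor 5 mm thick; origin at the centre of its underside, z up. Its front (-x) face carries the steel lip. It stands on the left or right of the work area at a varying yaw (within 0.25 rad)
- lip_mouth (a point): middle of the label slot's mouth, at (-79.5, 0, 30) mm in the box's frame, same axes. The slot is a gap 9 mm wide (x), 84 mm long (y), between the box's 45 mm high front wall and the 30 mm high dark steel lip, whose flared top edge leans outwards, up to 41 mm high and 14 mm in front of this point. Slot bottom (stop ledges): 20 mm below this point
- lip_spring (a joint): how far the sprung foot (30 mm long, in the middle of the slot; its top meets the blade 10 mm below lip_mouth) is pressed down (m): 0 free, 0.010 when the label holder's blade rests on the stop ledges (fully home). It pushes up with 3 N at 0 and 8 N at 0.010
- holder_grip (a point): centre of the aluminium label holder's head, where it is gripped: plate 10 mm thick (along x), 70 mm wide (along y), 42 mm high, with a blank card on each face; z up. It starts 77 mm above the table, upright in the slot of its rest. The holder is 90 mm high in all, about 80 g; either face may look forward
- holder_foot (a point): middle of the lower edge of the label holder's blade, 69 mm below holder_grip, same axes. The blade is 4 mm thick (x), 70 mm wide (y) and 50 mm high up to the head. Fully home it is 10 mm above the table
- rest: fixed dark wooden block 60 x 100 x 30 mm in which the label holder stands in a slot 22 mm deep and 6 mm wide, along its y axis; origin at the centre of its underside
- holder: the label holder; origin at holder_foot
- spool_a: the first spool; origin at the centre of its underside
- spool_b: the other spool; origin at the centre of its underside
- awl: the awl; origin under the middle of its length, 30 mm ahead of awl_grip
- tool_tray: fixed long wooden tray, outside 120 mm (x) x 240 mm (y), walls 25 mm high and 5 mm thick, floor 5 mm thick; origin at the centre of its underside, z up
- cone: thing to leave alone; big blue thread cone, 70 mm across, 115 mm tall; origin at the centre of its underside
- jar: thing to leave alone; amber glass jar with steel lid, 64 mm across, 75 mm tall; origin at the centre of its underside

How it is judged:
By the outcome, as a careful person would: the job done as asked, in the order asked, and still so for the second after the job is handed in, while the arm keeps its last pose, push and grip.
It also fails if it takes over 72 s, if anything falls off the work surface, if the arm or the gripper's body presses on something with over 40 N, if the wrist force passes 120 N, or if a joint passes its speed limit or range.

### The arm

A 6-joint arm with a two-finger parallel gripper is mounted at the origin on the work surface. World frame = base frame: x ahead of the robot, y to its left, z up, the work surface at z = 0. Lengths are in m, angles in rad, forces in N, time in s.
With the tool pointing down it reaches from about 0.3 to 0.875 m from the base axis. Payload 4.2 kg.
Tool frame: the origin (TCP) lies midway between the tips of the shut fingers; the grasp point (between the pads) lies 19 mm behind it; z points along the fingers, y is the direction in which the jaws open and shut (so a half turn about z gives the same grasp; the last joint's range is limited). The gripper opens to 85 mm and grips with 20 to 120 N. Pads are 22 mm wide; open, the fingers measure 114 mm over their backs; the gripper's body (76 mm by 85 mm) begins 54 mm behind the grasp point. The pads swing forward as they close: fully open they stand 13 mm farther back than shut.
Start: joints at [-1.354, 0.32, 1.565, -0, 1.257, -0.02], TCP at [0.135, -0.559, 0.231] pointing down, gripper open.
Joint ranges: [-3.11, 3.11], [-0.84, 2.01], [0.21, 2.61], [-1.34, 4.49], [0.05, 2.63], [-2.56, 2.56]. Speed limits (rad/s): [2.57, 2.57, 3.14, 3.14, 3.14, 3.14].

### API

Orientations are given as [roll, pitch, yaw] about the fixed x, y, z axes, in that order (R = Rz(yaw) Ry(pitch) Rx(roll)).
In Python, from cell import get_obs, optics, job gives the robot as it stands.
- The arm moves only by the tool arm_command, never from a script. Its arguments are lists of equal length, an entry for each row: "turn": the turn, a rotation vector about the world's x, y, z in rad, a list of three; "linear": the shift along the world's x, y, z in cm, a list of three; "claw": the opening, from -1 (shut) to 1 (fully open), so that 0 is half open. A call has 1 to 8 rows; each row shifts and turns the commanded pose from where the row before left it; what a row does not reach is not made up. A row lasts 1/10 s, in which the tool goes at most 50 mm and 8.59 degrees, less where a joint would pass 70% of its speed; a pose out of reach is approached as far as the arm can. A call with a gripper value outside its range is refused whole. The fingers move at their own pace and stop on an object; "grip_force" is the grip in N (left out, the last holds). Time passes only in rows, so rows that do not move let the fingers close. It gives the time, the measured TCP pose, the force and the opening at its end, in the units of the state.
- get_obs(): the state, without advancing time (a new reading comes with each control period).
- optics.grab_frame(name): name is "side" or "top" or "wrist"; returns a dict with "color" (480x640x3 uint8, blue, green, red), "camera_matrix" (3x3 intrinsics, pixels), "rvec" (rotation vector, rad) and "tvec" (3), from world to camera coordinates, as OpenCV has them. Camera axes: x right, y down, z forward; pixel columns grow to the right and rows downward; lengths in m; the calibration is good to about 2 mm. A picture is of the moment at which its call begins. There is no depth.
- job.sign_off(): hands the job in, once; it reports no verdict.
The state is a dict: "t": time; "q": joint angles; "joint_vel": joint speeds; "tau": joint torques, N m; "eef_pos": TCP position; "tcp_rot": TCP orientation; "wrist_force": force on the tool from outside, world axes, zero at the start; "ft_torque": the same for the moment, N m; "grip_width": finger opening in m.
Only numpy, scipy, OpenCV 4.12 (cv2) and the standard library are available. Lean on these libraries where they do the work, as an engineer would, in place of code of your own. Each camera call takes 0.05 s, during which the arm holds its last target.

## Working session

There is one attempt and no reset: what is moved stays moved. The work goes in short steps, Python scripts to look and compute and a tool call to move; the robot and the scene stay as the last step left them, time stands still between calls to the robot, and variables do not carry over. Pictures are saved under pics/ and viewed, and the job is handed in when it is done.

Besides the shell and the picture viewer there is one more tool, called after "Request:" as a command line: name --argument value ..., lists and objects as JSON in quotes. arm_command: Moves the arm, as the interface text tells. Its arguments: {"type":"object","properties":{"turn":{"type":"array","items":{"type":"array","items":{"type":"number"}}},"linear":{"type":"array","items":{"type":"array","items":{"type":"number"}}},"claw":{"type":"array","items":{"type":"number"}},"grip_force":{"type":"number"}},"required":["turn","linear","claw"]}

```bash
ls; mkdir -p pics; python3 - <<'E'
from cell import get_obs, optics, job
import cv2
o=get_obs();print(o)
for n in ("side","top","wrist"):
    f=optics.grab_frame(n);cv2.imwrite(f"pics/{n}0.png",f["color"]);print(n,f["camera_matrix"].tolist(),f["rvec"],f["tvec"])
    import pickle;pickle.dump(f,open(f"{n}0.pkl","wb"))
E
```

```text
pics
{'t': 0.0, 'q': array([-1.35396936e+00,  3.20266067e-01,  1.56567010e+00,  5.08834703e-06,
        1.25739549e+00, -1.99859436e-02]), 'joint_vel': array([-0.00013684,  0.00122761,  0.0015763 , -0.00290953,  0.0010365 ,
       -0.00057817]), 'tau': array([ 2.99292311e-03, -4.15508366e+01, -2.34156972e+01,  3.52056850e-04,
        8.35570361e-03,  7.64843037e-06]), 'eef_pos': array([ 0.13480613, -0.55848556,  0.23050056]), 'tcp_rot': array([-3.13985409e+00, -3.95901682e-05,  2.36811303e-01]), 'wrist_force': array([0.6709474 , 1.13156372, 0.24489558]), 'ft_torque': array([-0.04206016,  0.01371985, -0.06814462]), 'grip_width': 0.08532743560833696}
side [[538.875163868443, 0.0, 315.98614153606815], [0.0, 538.875163868443, 232.41960707692144], [0.0, 0.0, 1.0]] [ 2.09349743 -0.04521929  0.0515814 ] [-0.48447882  0.08159051  1.36008212]
top [[531.60480951872, 0.0, 321.16566008450076], [0.0, 531.60480951872, 238.30761497844492], [0.0, 0.0, 1.0]] [ 2.18250459 -2.16951309  0.07065041] [0.01305995 0.5196168  1.2559663 ]
wrist [[414.37953177473497, 0.0, 321.3221475448717], [0.0, 414.37953177473497, 238.49380420502956], [0.0, 0.0, 1.0]] [-2.25809805  1.77804673  0.29368712] [-0.57401123 -0.04070616  0.38080607]
```

View pics/top0.png

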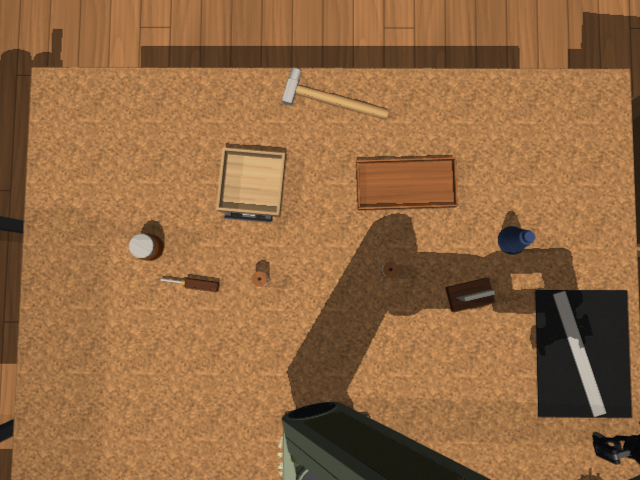

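View pics/side0.png

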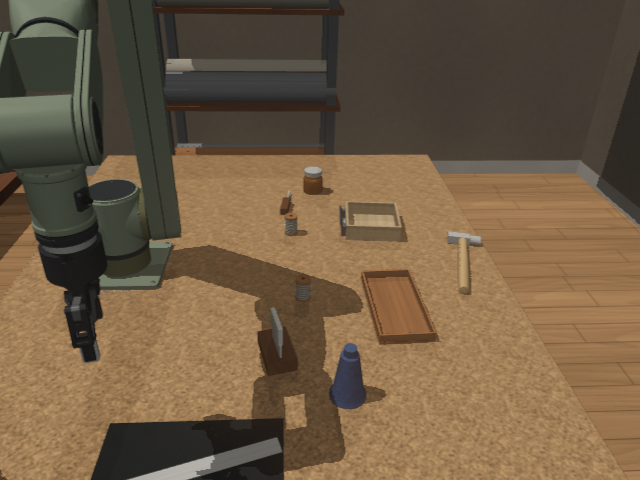

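View pics/wrist0.png

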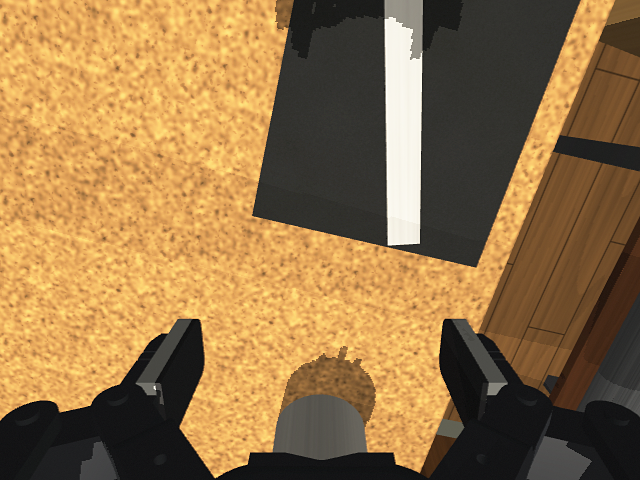

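Top view: spools at about (261,279) and (390,269), awl handle (202,284) with its point to the left (+y), box (252,182), tray (406,183), rest and holder (472,295). Zooming for corner picks.

```bash
cat > h.py <<'E'
import numpy as np,cv2,pickle
from scipy.spatial.transform import Rotation as Ro
def ld(n): return pickle.load(open(n+".pkl","rb"))
def ray(f,uv):
    R=cv2.Rodrigues(np.array(f["rvec"]))[0];t=np.array(f["tvec"]).ravel()
    d=np.linalg.inv(f["camera_matrix"])@np.array([uv[0],uv[1],1.]);return -R.T@t,R.T@d
def pl(f,uv,z):
    c,d=ray(f,uv);return c+d*(z-c[2])/d[2]
def tri(f1,u1,f2,u2):
    c1,d1=ray(f1,u1);c2,d2=ray(f2,u2)
    s=np.linalg.lstsq(np.c_[d1,-d2],c2-c1,rcond=None)[0]
    a=c1+d1*s[0];b=c2+d2*s[1];return (a+b)/2,np.linalg.norm(a-b)
def pr(f,P): return cv2.projectPoints(np.array(P,float).reshape(-1,3),np.array(f["rvec"]),np.array(f["tvec"]),f["camera_matrix"],None)[0].reshape(-1,2)
def crop(f,x0,y0,w,h,s,name):
    im=cv2.resize(f["color"][y0:y0+h,x0:x0+w],None,fx=s,fy=s,interpolation=cv2.INTER_CUBIC)
    for i in range(0,w,10): cv2.putText(im,str(x0+i),(i*s,8),0,.3,(0,255,0));cv2.line(im,(i*s,10),(i*s,16),(0,255,0))
    for i in range(0,h,10): cv2.putText(im,str(y0+i),(0,i*s+4),0,.3,(0,255,0))
    cv2.imwrite("pics/"+name,im)
E
python3 - <<'E'
from h import *
f=ld("top0"); crop(f,205,135,100,90,6,"c1.png");crop(f,435,265,80,60,8,"c2.png");crop(f,150,260,130,40,6,"c3.png")
crop(f,340,145,130,75,6,"c4.png"); s=ld("side0");crop(s,250,300,60,80,7,"c5.png")
E
```

```text
(no output)
```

View pics/c1.png

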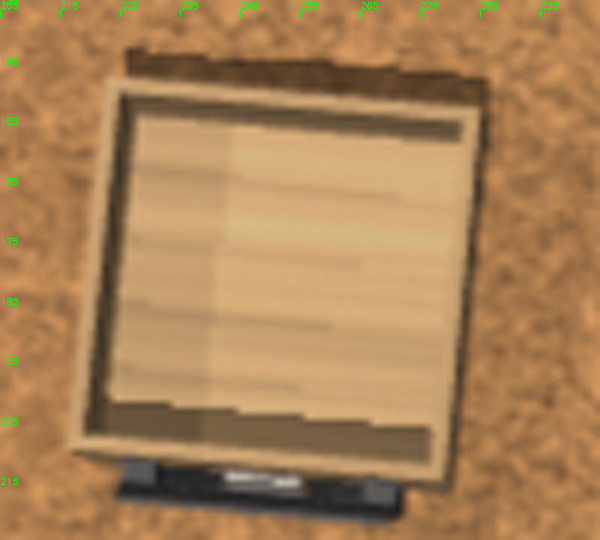

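View pics/c2.png

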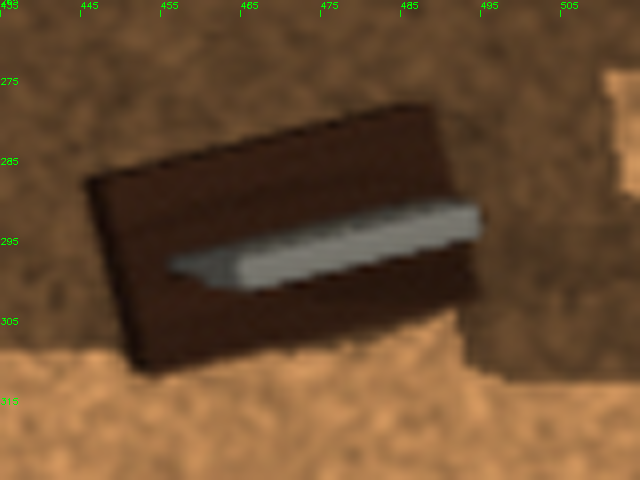

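View pics/c3.png

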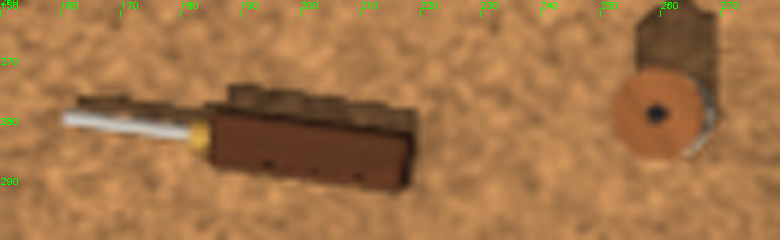

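View pics/c4.png

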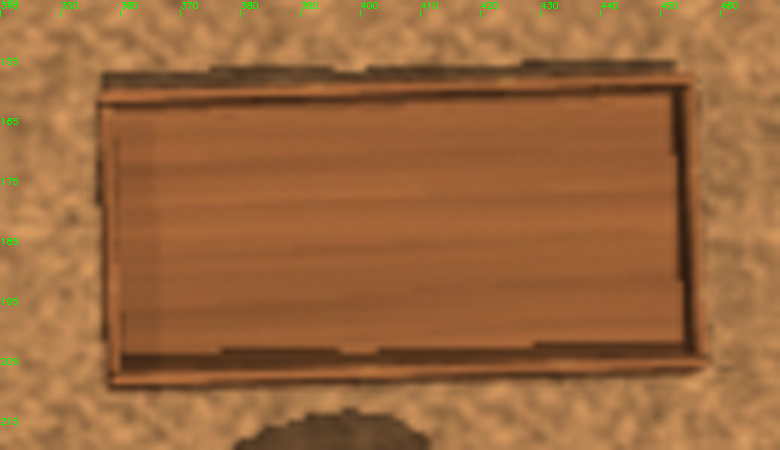

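View pics/c5.png

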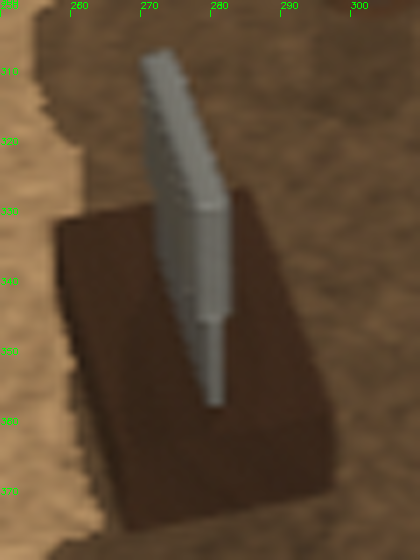

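```bash
python3 - <<'E'
from h import *
f=ld("top0"); np.set_printoptions(precision=4,suppress=True)
def go(name,pts,x0,y0,s,z):
    P=np.array([pl(f,((a+.5)/s-.5+x0,(b+.5)/s-.5+y0),z) for a,b in pts]);print(name,P.mean(0));
    for i in range(len(P)):
        d=P[(i+1)%len(P)]-P[i]; print("   ",P[i],"len %.4f ang %.3f"%(np.hypot(*d[:2]),np.arctan2(d[1],d[0])))
go("box",[(106,80),(488,108),(448,488),(70,448)],205,135,6,.045)
go("holder",[(237,258),(475,203),(482,235),(246,291)],435,265,8,.098)
go("rest",[(88,180),(432,103),(480,298),(130,372)],435,265,8,.03)
go("awl",[(212,108),(410,132),(405,190),(208,165)],150,260,6,.024)
go("tip",[(65,118)],150,260,6,.012)
go("spoolA",[(657,114)],150,260,6,.055)
go("tray",[(98,97),(690,80),(705,362),(110,380)],340,145,6,.025)
go("slot",[(225,478),(300,484)],205,135,6,.02)
go("lip",[(118,495),(400,520)],205,135,6,.041)
print("cone",pl(f,(513,240),0),"jar",pl(f,(142,245),.075))
crop(f,365,250,50,40,12,"c6.png");s=ld("side0");crop(s,280,200,40,110,7,"c7.png")
E
```

```text
box [0.6527 0.1838 0.045 ]
    [0.733  0.2537 0.045 ] len 0.1529 ang -1.641
    [0.7222 0.1013 0.045 ] len 0.1527 ang 3.050
    [0.5701 0.1153 0.045 ] len 0.1504 ang 1.470
    [0.5853 0.2649 0.045 ] len 0.1482 ang -0.075
holder [ 0.3879 -0.3384  0.098 ]
    [ 0.3846 -0.3043  0.098 ] len 0.0681 ang -1.338
    [ 0.4002 -0.3705  0.098 ] len 0.0090 ang -2.944
    [ 0.3914 -0.3723  0.098 ] len 0.0676 ang 1.809
    [ 0.3754 -0.3066  0.098 ] len 0.0094 ang 0.254
rest [ 0.3884 -0.335   0.03  ]
    [ 0.405  -0.2781  0.03  ] len 0.1041 ang -1.345
    [ 0.4283 -0.3796  0.03  ] len 0.0585 ang -2.917
    [ 0.3713 -0.3926  0.03  ] len 0.1052 ang 1.785
    [ 0.349  -0.2898  0.03  ] len 0.0573 ang 0.205
awl [0.4075 0.3018 0.024 ]
    [0.4234 0.3408 0.024 ] len 0.0797 ang -1.684
    [0.4144 0.2616 0.024 ] len 0.0230 ang 3.076
    [0.3915 0.2631 0.024 ] len 0.0792 ang 1.452
    [0.4008 0.3418 0.024 ] len 0.0226 ang -0.044
tip [0.419  0.4031 0.012 ]
    [0.419  0.4031 0.012 ] len 0.0000 ang 0.000
spoolA [0.4221 0.1594 0.055 ]
    [0.4221 0.1594 0.055 ] len 0.0000 ang 0.000
tray [ 0.6543 -0.188   0.025 ]
    [ 0.7076 -0.0667  0.025 ] len 0.2380 ang -1.538
    [ 0.7154 -0.3045  0.025 ] len 0.1143 ang -3.102
    [ 0.6012 -0.309   0.025 ] len 0.2375 ang 1.606
    [ 0.5928 -0.0716  0.025 ] len 0.1149 ang 0.043
slot [0.5756 0.1923 0.02  ]
    [0.5767 0.2074 0.02  ] len 0.0303 ang -1.646
    [0.5745 0.1772 0.02  ] len 0.0303 ang 1.496
lip [0.5625 0.1904 0.041 ]
    [0.5672 0.2463 0.041 ] len 0.1122 ang -1.654
    [0.5578 0.1345 0.041 ] len 0.1122 ang 1.487
cone [ 0.5195 -0.4493  0.    ] jar [0.4975 0.4283 0.075 ]
```

View pics/c6.png

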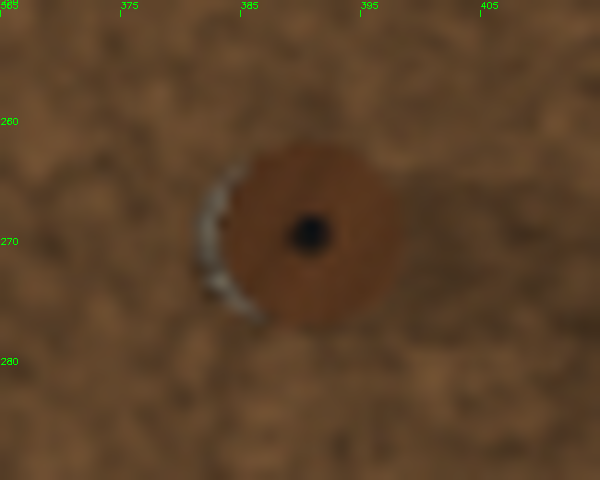

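View pics/c7.png

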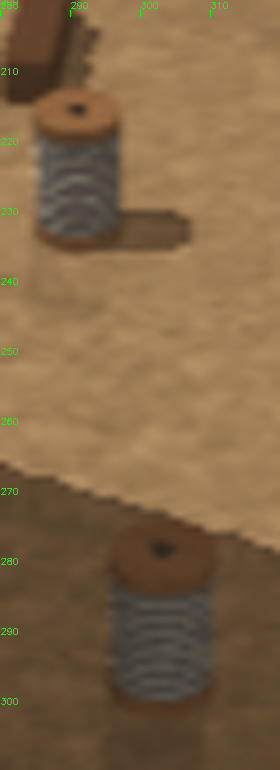

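```bash
python3 - <<'E'
from h import *
np.set_printoptions(precision=4,suppress=True)
f=ld("top0");s=ld("side0")
print("A",tri(f,(259.1,278.6),s,(290.7,215.3)),pl(f,(259.1,278.6),.055),pl(s,(290.7,215.3),.055))
print("B",tri(f,(390.4,269.0),s,(302.7,277.9)),pl(f,(390.4,269),.055),pl(s,(302.7,277.9),.055))
# holder in side: top edge ends
print("holder side top pts",pl(s,(250+205/7-.4,300+205/7-.4),.098),pl(s,(250+160/7-.4,300+55/7-.4),.098))
E
```

```text
A (array([0.4224, 0.1598, 0.0515]), np.float64(0.0004962595044829151)) [0.4221 0.1594 0.055 ] [0.4225 0.1533 0.055 ]
B (array([ 0.4462, -0.1457,  0.0524]), np.float64(0.0003036272363192943)) [ 0.4463 -0.1454  0.055 ] [ 0.4459 -0.1494  0.055 ]
holder side top pts [ 0.3937 -0.3764  0.098 ] [ 0.3807 -0.3114  0.098 ]
```

Request:
arm_command --turn '[[0,0,0.139],[0,0,0.139],[0,0,0.139],[0,0,0.139],[0,0,0.139],[0,0,0.139],[0,0,0.139],[0,0,0.139]]' --linear '[[2.7,3.6,0],[2.7,3.6,0],[2.7,3.6,0],[2.7,3.6,0],[2.7,3.6,0],[2.7,3.6,0],[2.7,3.6,0],[2.7,3.6,0]]' --claw '[1,1,1,1,1,1,1,1]' --grip_force 30

```text
t: 0.95
eef_pos: [0.3515, -0.2693, 0.2313]
tcp_rot: [3.141, -0.0, 1.354]
wrist_force: [0.3, -0.8, 0.0]
grip_width: 0.0851
```

Request:
arm_command --turn '[[0,0,0.07],[0,0,0.069],[0,0,0],[0,0,0],[0,0,0],[0,0,0]]' --linear '[[2.9,3.9,0],[2.9,3.9,0],[2.6,3.3,-2],[1.1,1.4,-4],[0,0,-4],[0,0,0]]' --claw '[1,1,1,1,1,1]'

```text
t: 1.55
eef_pos: [0.4423, -0.1439, 0.127]
tcp_rot: [-3.13, -0.003, 1.489]
wrist_force: [-0.9, -0.5, 0.3]
grip_width: 0.0854
```

```bash
cat > w.py <<'E'
from h import *
from cell import get_obs, optics
import sys
n=sys.argv[1]
for c in sys.argv[2:]:
    f=optics.grab_frame(c);pickle.dump(f,open(f"{c}{n}.pkl","wb"));cv2.imwrite(f"pics/{c}{n}.png",f["color"])
o=get_obs();print(o["t"],o["eef_pos"].round(4),o["tcp_rot"].round(3),o["grip_width"])
E
python3 w.py 1 wrist
```

```text
1.6 [ 0.4443 -0.1451  0.1297] [-3.136e+00 -1.000e-03  1.489e+00] 0.08521326068594287
```

View pics/wrist1.png

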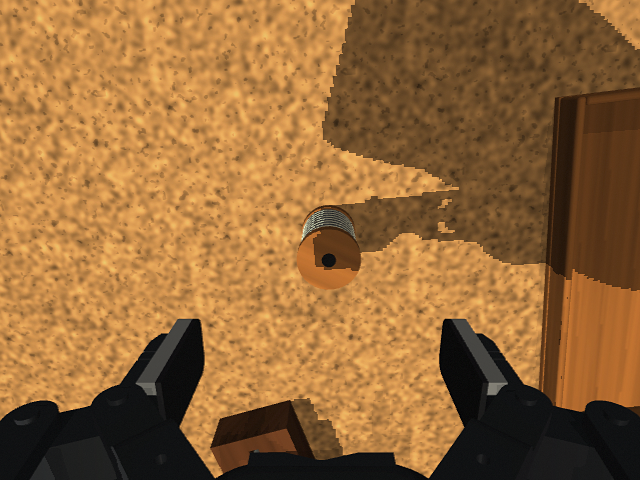

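The wrist view shows the spool at (329,260), centred between the jaws.

```bash
python3 - <<'E'
from h import *
print(pl(ld("wrist1"),(328.8,260.3),.055))
E
```

```text
[ 0.44579861 -0.14646276  0.055     ]
```

Request:
arm_command --turn '[[0,0,0],[0,0,0],[0,0,0],[0,0,0],[0,0,0],[0,0,0],[0,0,0],[0,0,0]]' --linear '[[0,-0.1,-4.5],[0,0,-4.5],[0,0,-2.7],[0,0,0],[0,0,0],[0,0,0],[0,0,0],[0,0,0]]' --claw '[1,1,1,1,-1,-1,-1,-1]' --grip_force 30

```text
t: 2.4
eef_pos: [0.4468, -0.1474, 0.0159]
tcp_rot: [3.139, 0.001, 1.488]
wrist_force: [-1.9, -0.8, 7.3]
grip_width: 0.0341
```

Request:
arm_command --turn '[[0,0,0],[0,0,0],[0,0,0],[0,0,0],[0,0,0],[0,0,0],[0,0,0],[0,0,0]]' --linear '[[0,0,2],[0,0,4],[0,0,4],[2.4,3.15,0],[3,4,0],[3,4,0],[3,4,0],[3,4,0]]' --claw '[-1,-1,-1,-1,-1,-1,-1,-1]'

```text
t: 3.2
eef_pos: [0.5908, 0.0463, 0.1151]
tcp_rot: [3.14, 0.0, 1.488]
wrist_force: [1.6, -1.3, -0.5]
grip_width: 0.0345
```

Request:
arm_command --turn '[[0,0,0],[0,0,0],[0,0,0],[0,0,0]]' --linear '[[3,4,0],[3,4,0],[2,2.4,0],[0,0,0]]' --claw '[-1,-1,-1,-1]'

```text
t: 3.6
eef_pos: [0.6721, 0.1524, 0.1142]
tcp_rot: [3.139, -0.002, 1.491]
wrist_force: [0.3, -0.3, -0.7]
grip_width: 0.0344
```

```bash
python3 w.py 2 wrist
```

```text
3.65 [0.6704 0.1503 0.1141] [3.141 0.    1.49 ] 0.034256508276904594
```

View pics/wrist2.png

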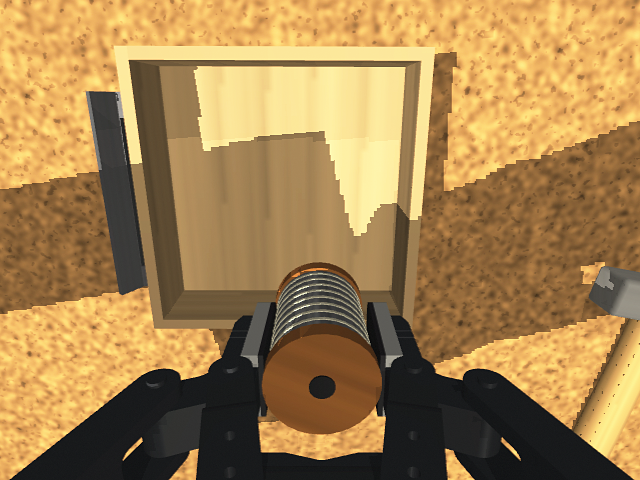

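The spool is held, and the box rim corners are at (114,46), (436,47) and (155,328). Measuring the box from here.

```bash
python3 - <<'E'
from h import *
np.set_printoptions(precision=4,suppress=True)
f=ld("wrist2")
P=[pl(f,u,.045) for u in [(114,46),(436,47),(155,328)]]
print(P); d=P[1]-P[0];print(np.linalg.norm(d),np.arctan2(d[1],d[0])); e=P[0]-P[2];print(np.linalg.norm(e),np.arctan2(-e[0],e[1]));print((P[1]+P[2])/2)
crop(f,80,40,90,100,6,"c8.png")
E
```

```text
[array([0.585 , 0.2654, 0.045 ]), array([0.7343, 0.2531, 0.045 ]), array([0.5733, 0.117 , 0.045 ])]
0.14976514148924452 -0.08228206114138718
0.1488480652028069 -0.07885457825597346
[0.6538 0.1851 0.045 ]
```

Request:
arm_command --turn '[[0,0,0],[0,0,0],[0,0,0],[0,0,0],[0,0,0],[0,0,0],[0,0,0],[0,0,0]]' --linear '[[0,0,-4],[0,0,-4],[0,0,-1],[0,0,0],[0,0,0],[0,0,0],[0,0,4],[0,0,4]]' --claw '[-1,-1,-1,-1,0.25,0.25,0.25,0.25]'

```text
t: 4.45
eef_pos: [0.6694, 0.1481, 0.105]
tcp_rot: [-3.14, 0.001, 1.488]
wrist_force: [2.1, -0.0, 1.1]
grip_width: 0.0534
```

Request:
arm_command --turn '[[0,0,0],[0,0,0],[0,0,0],[0,0,0],[0,0,0],[0,0,0],[0,0,0]]' --linear '[[-2.5,0,1],[-4.9,0.2,0],[-4.9,0.2,0],[-4.9,0.2,0],[-4.9,0.25,0],[-2.7,0.2,0],[0,0,0]]' --claw '[0.5,1,1,1,1,1,1]'

```text
t: 5.15
eef_pos: [0.4181, 0.1586, 0.1152]
tcp_rot: [-3.14, 0.0, 1.489]
wrist_force: [-0.4, -0.1, -0.5]
grip_width: 0.0855
```

```bash
python3 w.py 3 wrist top
```

```text
5.25 [0.4228 0.1593 0.1156] [ 3.138e+00 -1.000e-03  1.488e+00] 0.08535315853200276
```

View pics/wrist3.png

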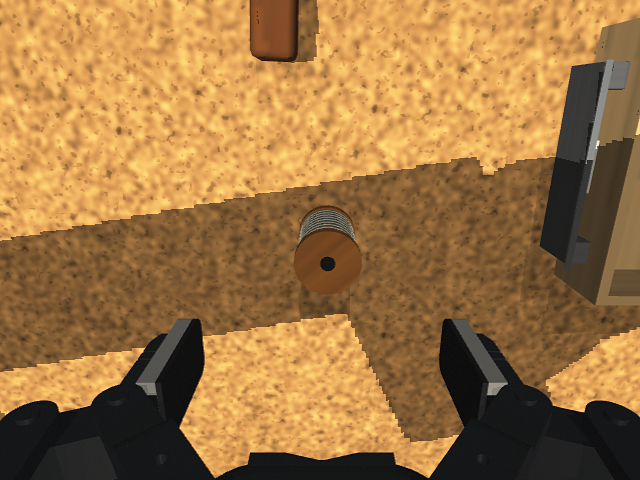

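View pics/top3.png

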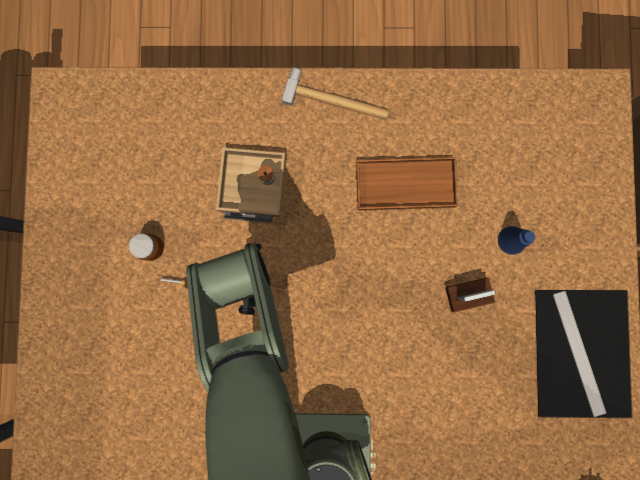

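Spool B stands upright in the box at top-view (266,174). Spool A is at wrist (327,264).

```bash
python3 - <<'E'
from h import *
print(pl(ld("wrist3"),(327.5,263.8),.055))
E
```

```text
[0.42162844 0.15850399 0.055     ]
```

Request:
arm_command --turn '[[0,0,0],[0,0,0],[0,0,0],[0,0,0],[0,0,0],[0,0,0],[0,0,0],[0,0,0]]' --linear '[[0,0,-4.5],[0,0,-4],[0,0,-1.3],[0,0,0],[0,0,0],[0,0,0],[0,0,0],[0,0,0]]' --claw '[1,1,1,1,-1,-1,-1,-1]'

```text
t: 6.05
eef_pos: [0.4226, 0.1593, 0.0173]
tcp_rot: [3.14, -0.001, 1.488]
wrist_force: [-0.7, 0.2, 4.4]
grip_width: 0.0349
```

Request:
arm_command --turn '[[0,0,0],[0,0,0],[0,0,0],[0,0,0],[0,0,0],[0,0,0],[0,0,0],[0,0,0]]' --linear '[[0,0,2],[0,0,4],[0,0,4],[3,0.7,0],[4.6,1,0],[4.6,1,0],[4.6,1,0],[4.6,1,0]]' --claw '[-1,-1,-1,-1,-1,-1,-1,-1]'

```text
t: 6.85
eef_pos: [0.6375, 0.2064, 0.1168]
tcp_rot: [3.141, -0.0, 1.488]
wrist_force: [0.7, -0.5, 0.1]
grip_width: 0.0345
```

Request:
arm_command --turn '[[0,0,0],[0,0,0],[0,0,0],[0,0,0],[0,0,0],[0,0,0]]' --linear '[[3.9,0.9,0],[0,0,0],[0,0,-4],[0,0,-4],[0,0,-1],[0,0,0]]' --claw '[-1,-1,-1,-1,-1,-1]'

```text
t: 7.45
eef_pos: [0.673, 0.2147, 0.0256]
tcp_rot: [-3.138, 0.001, 1.488]
wrist_force: [-0.6, 1.0, -0.5]
grip_width: 0.0342
```

Request:
arm_command --turn '[[0,0,0],[0,0,0],[0,0,0],[0,0,0],[0,0,0]]' --linear '[[0,0,0],[0,0,0],[0,0,0],[0,0,4],[0,0,4.5]]' --claw '[0.25,0.25,0.25,0.25,0.25]'

```text
t: 7.95
eef_pos: [0.6737, 0.2146, 0.1107]
tcp_rot: [-3.138, 0.002, 1.488]
wrist_force: [0.6, 0.2, 0.6]
grip_width: 0.0535
```

Request:
arm_command --turn '[[0,0,0],[0,0,-0.032],[0,0,0],[0,0,0],[0,0,0],[0,0,0],[0,0,0],[0,0,0]]' --linear '[[-2.5,0.8,0],[-4.5,1.4,0],[-4.5,1.4,0],[-4.5,1.5,0],[-4.5,1.5,0],[-4.5,1.5,0],[-1.8,0.6,0],[0,0,0]]' --claw '[0.25,1,1,1,1,1,1,1]'

```text
t: 8.75
eef_pos: [0.405, 0.3026, 0.1121]
tcp_rot: [3.141, -0.0, 1.459]
wrist_force: [0.8, -0.6, 1.3]
grip_width: 0.0854
```

```bash
python3 w.py 4 wrist top
```

```text
8.85 [0.4081 0.3025 0.1121] [ 3.139e+00 -1.000e-03  1.457e+00] 0.08557148366689069
```

View pics/wrist4.png

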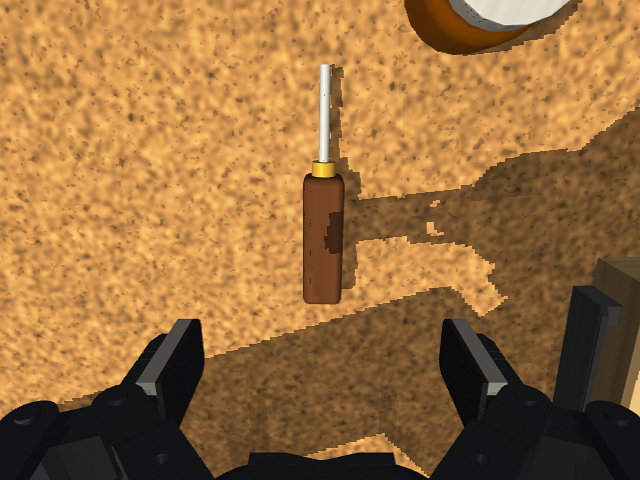

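View pics/top4.png

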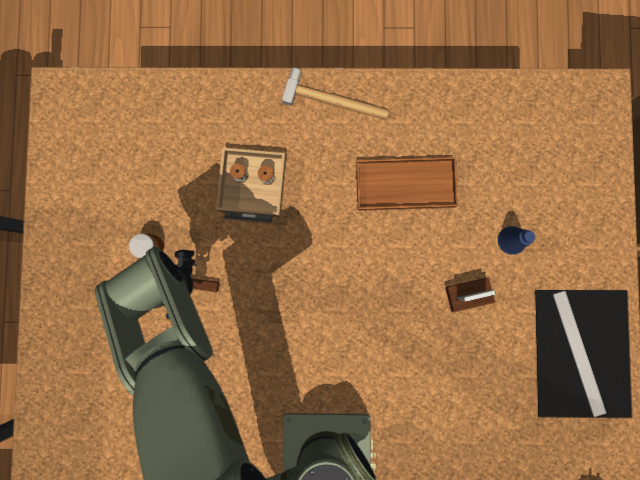

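Both spools stand in the box at (239,171) and (266,173). In the wrist view the awl handle spans (303..344, 175..303).

```bash
python3 - <<'E'
from h import *
f=ld("wrist4");a=pl(f,(324,176),.024);b=pl(f,(322.5,303),.024);d=a-b
print(a,b,(a+b)/2,np.linalg.norm(d),np.arctan2(d[1],d[0]))
E
```

```text
[0.41153297 0.34377737 0.024     ] [0.4019367  0.26561695 0.024     ] [0.40673483 0.30469716 0.024     ] 0.07874731256509296 1.4486311926315594
```

Request:
arm_command --turn '[[0,0,-0.005],[0,0,0],[0,0,0],[0,0,0],[0,0,0],[0,0,0],[0,0,0],[0,0,0]]' --linear '[[0,0.2,-4.5],[0,0,-4],[0,0,-2],[0,0,-0.2],[0,0,0],[0,0,0],[0,0,0],[0,0,0]]' --claw '[1,1,1,0.3,-1,-1,-1,-1]' --grip_force 40

```text
t: 9.65
eef_pos: [0.408, 0.3047, 0.0058]
tcp_rot: [3.139, -0.002, 1.451]
wrist_force: [0.7, -0.8, 3.9]
grip_width: 0.0233
```

Request:
arm_command --turn '[[0,0,0],[0,0,0]]' --linear '[[0,0,0],[0,0,0]]' --claw '[-1,-1]'

```text
t: 9.85
eef_pos: [0.408, 0.3047, 0.0058]
tcp_rot: [3.139, -0.002, 1.451]
wrist_force: [0.9, -1.0, 6.9]
grip_width: 0.0232
```

Request:
arm_command --turn '[[0,0,0],[0,0,0],[0,0,0],[0,0,0.05],[0,0,0.05],[0,0,0.056],[0,0,0],[0,0,0]]' --linear '[[0,0,2],[0,0,4],[0,0,5],[1.9,-4,0],[1.9,-4,0],[1.9,-4,0],[1.9,-4,0],[1.9,-4,0]]' --claw '[-1,-1,-1,-1,-1,-1,-1,-1]'

```text
t: 10.65
eef_pos: [0.5022, 0.1025, 0.1148]
tcp_rot: [3.141, -0.0, 1.607]
wrist_force: [1.2, 1.0, -0.1]
grip_width: 0.0228
```

Request:
arm_command --turn '[[0,0,0],[0,0,0],[0,0,0],[0,0,0],[0,0,0],[0,0,0],[0,0,0],[0,0,0]]' --linear '[[1.9,-4,0],[1.9,-4,0],[1.9,-4,0],[1.9,-4,0],[1.9,-4,0],[1.9,-4,0],[1.9,-4,0],[2,-4.2,0]]' --claw '[-1,-1,-1,-1,-1,-1,-1,-1]'

```text
t: 11.45
eef_pos: [0.6551, -0.2194, 0.1145]
tcp_rot: [-3.141, -0.0, 1.607]
wrist_force: [-0.5, -0.3, -0.9]
grip_width: 0.0232
```

```bash
python3 w.py 5 wrist
```

```text
11.5 [ 0.6586 -0.2271  0.1143] [3.136 0.007 1.604] 0.023056746259768387
```

View pics/wrist5.png

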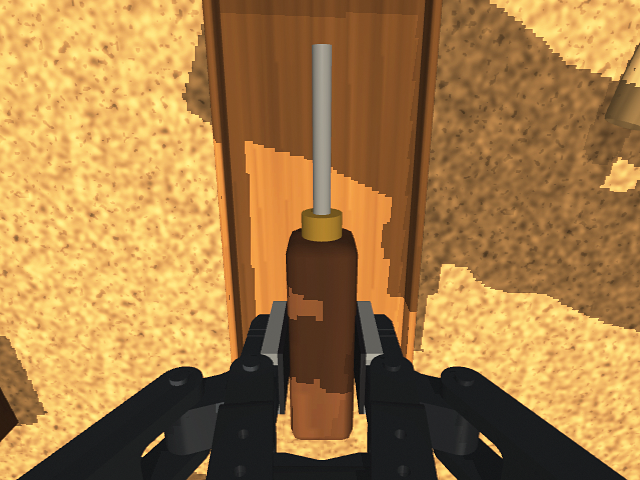

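Request:
arm_command --turn '[[0,0,0],[0,0,0],[0,0,0],[0,0,0],[0,0,0],[0,0,0],[0,0,0],[0,0,0]]' --linear '[[0,0,-4],[0,0,-4],[0,0,-2],[0,0,-0.5],[0,0,0],[0,0,0],[0,0,0],[0,0,0]]' --claw '[-1,-1,-1,-1,-1,0,0,0]'

```text
t: 12.3
eef_pos: [0.655, -0.2179, 0.0095]
tcp_rot: [3.141, 0.0, 1.607]
wrist_force: [-0.1, 0.3, 0.1]
grip_width: 0.0429
```

Request:
arm_command --turn '[[0,0,0],[0,0,0],[0,0,0],[0,0,0],[0,0,0],[0,0,0]]' --linear '[[0,0,4],[0,0,5],[0,0,5],[-4,-1,3],[-4,-2,0],[0,0,0]]' --claw '[0,0,0,0,0,0]'

```text
t: 12.9
eef_pos: [0.5717, -0.2493, 0.1805]
tcp_rot: [-3.141, 0.001, 1.604]
wrist_force: [0.1, -0.1, -0.3]
grip_width: 0.043
```

```bash
python3 w.py 6 wrist top
```

```text
13.0 [ 0.5752 -0.2481  0.1793] [3.14  0.    1.605] 0.04272405859316286
```

View pics/wrist6.png

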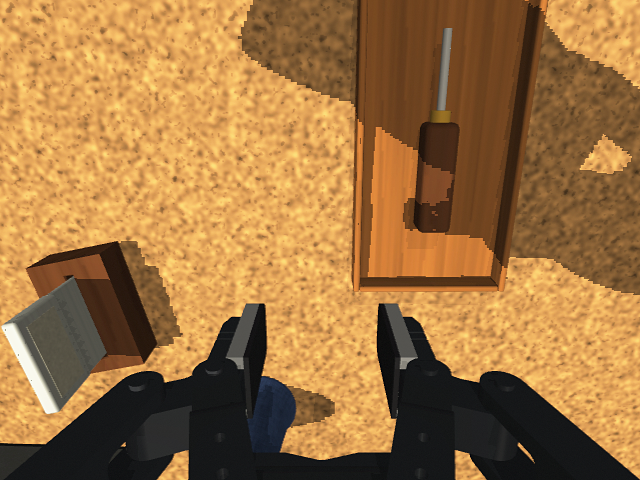

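View pics/top6.png

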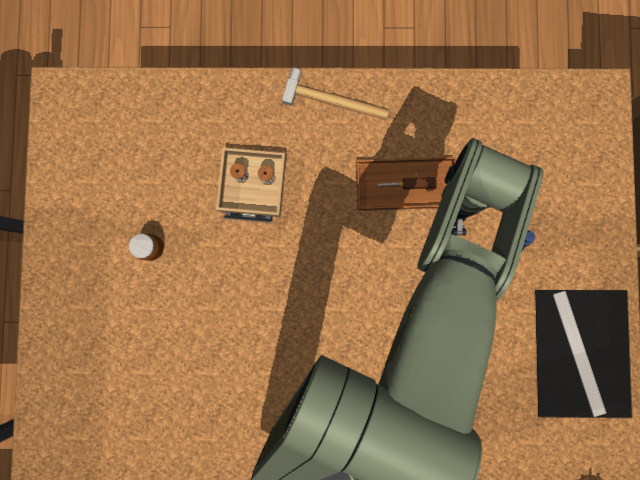

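The awl lies flat in the tray, and the holder and rest are seen at lower left. Going to a viewpoint behind the holder.

Request:
arm_command --turn '[[0,0,0.05],[0,0,0.05],[0,0,0.05],[0,0,0.049],[0,0,0],[0,0,0],[0,0,0]]' --linear '[[-2.5,-2,2],[-3.2,-3,0],[-3.2,-3,0],[-3.2,-3,0],[-3.2,-3,0],[-3.3,-3,0],[0,0,0]]' --claw '[0,0.3,0.3,0.3,0.3,0.3,0.3]'

```text
t: 13.7
eef_pos: [0.3874, -0.4209, 0.1981]
tcp_rot: [-3.14, 0.0, 1.801]
wrist_force: [1.1, 0.3, -0.4]
grip_width: 0.0556
```

```bash
python3 w.py 7 wrist top
```

```text
13.8 [ 0.3902 -0.4183  0.1981] [ 3.141e+00 -1.000e-03  1.804e+00] 0.05556798561953347
```

View pics/wrist7.png

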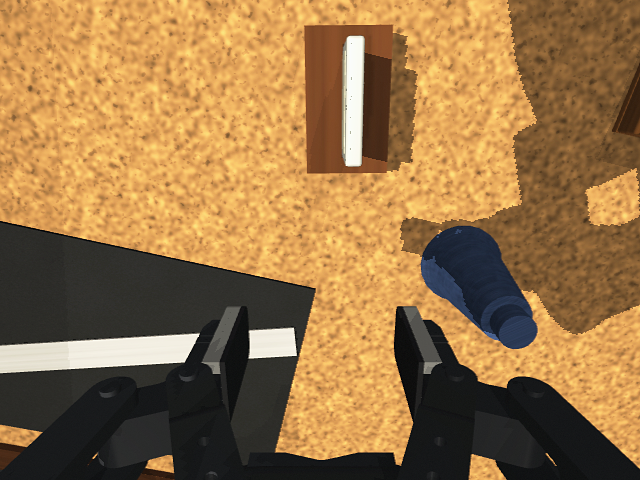

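Holder top strip runs from (355.5,37) to (353.5,165). The cone stands to the right at (460,260).

```bash
python3 - <<'E'
from h import *
f=ld("wrist7");
c=f["color"].astype(int);m=(c.min(2)>150).astype(np.uint8);m[:, :330]=0;m[:,400:]=0;m[200:]=0
k=cv2.findContours(m,0,1)[0];k=max(k,key=cv2.contourArea);r=cv2.minAreaRect(k);print(r)
b=cv2.boxPoints(r);P=np.array([pl(f,u,.098) for u in b]);print(P,P.mean(0))
for i in range(4):
    d=P[(i+1)%4]-P[i];print(np.linalg.norm(d),np.arctan2(d[1],d[0])-np.pi/2)
crop(f,295,15,110,170,5,"c9.png") if False else None
E
```

```text
((353.5, 100.5), (129.0, 19.0), 90.0)
[[ 0.37336912 -0.30739134  0.098     ]
 [ 0.38315584 -0.30509972  0.098     ]
 [ 0.40077367 -0.37076068  0.098     ]
 [ 0.39002072 -0.37328064  0.098     ]] [ 0.38682984 -0.3391331   0.098     ]
0.010051444684142525 -1.3407842696055363
0.06798345745393881 -2.879451855096025
0.011044288485541029 -4.4821929943993695
0.06796084054898346 0.2475378044456431
```

```bash
python3 - <<'E'
from h import *
f=ld("wrist7");
c=f["color"].astype(int);m=(c.min(2)>150);m[:, :330]=0;m[:,400:]=0
P=[]
for v in range(45,160,3):
    x=np.where(m[v])[0]; P.append(pl(f,((x.min()+x.max())/2,v),.098)[:2])
P=np.array(P);a=np.polyfit(P[:,1],P[:,0],1);print(a,np.arctan(-a[0]),np.polyval(a,-.339),P[0],P[-1])
E
```

```text
[-0.24434088  0.30374087] 0.23964538243172645 0.3865724289754646 [ 0.3801349  -0.31026622] [ 0.39452559 -0.36867451]
```

Request:
arm_command --turn '[[0,0,0.004],[0,0,0],[0,0,0],[0,0,0],[0,0,0],[0,0,0],[0,0,0],[0,0,0]]' --linear '[[-0.2,4,0],[0,3.9,0],[0,0,0],[0,0,-4],[0,0,-4],[0,0,-4],[0,0,-2],[0,0,0]]' --claw '[0.3,0.3,0.3,0.3,0.3,0.3,0.3,0.3]' --grip_force 60

```text
t: 14.6
eef_pos: [0.3874, -0.337, 0.0557]
tcp_rot: [-3.138, -0.005, 1.812]
wrist_force: [-0.4, 0.1, 0.6]
grip_width: 0.0554
```

Request:
arm_command --turn '[[0,0,0],[0,0,0],[0,0,0],[0,0,0],[0,0,0],[0,0,0]]' --linear '[[0,0,0],[0,0,0],[0,0,0],[0,0,0],[0,0,0],[0,0,0]]' --claw '[-1,-1,-1,-1,-1,-1]'

```text
t: 15.2
eef_pos: [0.3883, -0.3395, 0.0602]
tcp_rot: [3.14, 0.003, 1.81]
wrist_force: [-2.1, 0.6, 6.8]
grip_width: 0.0093
```

```bash
python3 w.py 8 wrist side
```

```text
15.3 [ 0.3883 -0.3396  0.0603] [3.14e+00 3.00e-03 1.81e+00] 0.009263507911521928
```

View pics/wrist8.png

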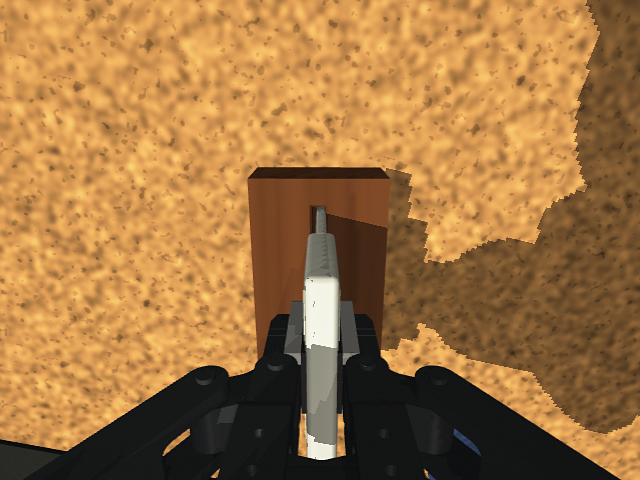

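View pics/side8.png

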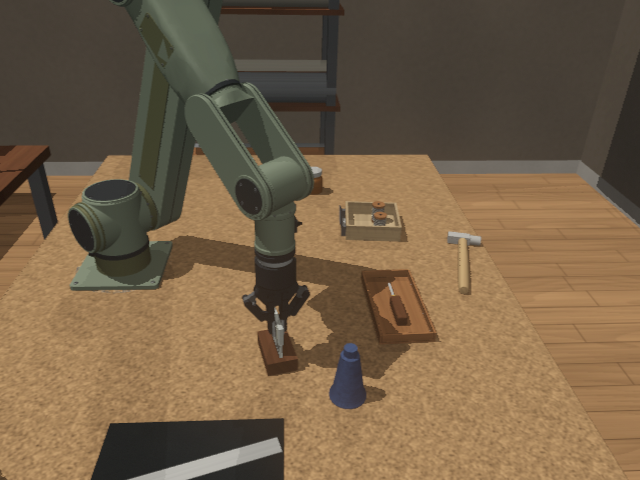

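Request:
arm_command --turn '[[0,0,0],[0,0,0],[0,0,0],[0,0,0],[0,0,-0.05],[0,0,-0.05],[0,0,-0.05],[0,0,-0.05]]' --linear '[[0,0,1.5],[0,0,3],[0,0,4],[0,0,3.5],[1,2.9,0],[1.5,4.3,0],[1.5,4.3,0],[1.5,4.3,0]]' --claw '[-1,-1,-1,-1,-1,-1,-1,-1]'

```text
t: 16.1
eef_pos: [0.4429, -0.1793, 0.1792]
tcp_rot: [3.14, 0.0, 1.607]
wrist_force: [0.6, -0.4, -0.5]
grip_width: 0.0092
```

Request:
arm_command --turn '[[0,0,-0.05],[0,0,-0.05],[0,0,-0.02],[0,0,0],[0,0,0],[0,0,0],[0,0,0],[0,0,0]]' --linear '[[1.5,4.3,0],[1.5,4.3,0],[1.5,4.3,0],[1.5,4.3,0],[1.5,4.3,0],[1.5,4.3,0],[1.5,4.3,0],[1.5,4.3,0]]' --claw '[-1,-1,-1,-1,-1,-1,-1,-1]'

```text
t: 16.9
eef_pos: [0.5629, 0.1651, 0.179]
tcp_rot: [3.141, -0.0, 1.49]
wrist_force: [0.1, -0.3, -1.2]
grip_width: 0.0092
```

Request:
arm_command --turn '[[0,0,0],[0,0,0],[0,0,0]]' --linear '[[0.9,2.9,-2],[0,0,-1],[0,0,0]]' --claw '[-1,-1,-1]'

```text
t: 17.2
eef_pos: [0.5701, 0.192, 0.1468]
tcp_rot: [-3.137, 0.002, 1.491]
wrist_force: [-0.1, -0.2, -0.4]
grip_width: 0.0095
```

```bash
python3 w.py 9 wrist top side
```

```text
17.35 [0.5717 0.1911 0.1495] [3.141 0.    1.489] 0.009384514462284435
```

View pics/wrist9.png

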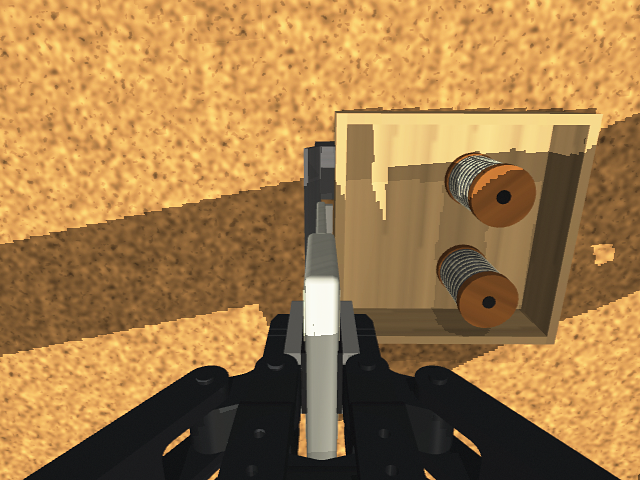

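View pics/side9.png

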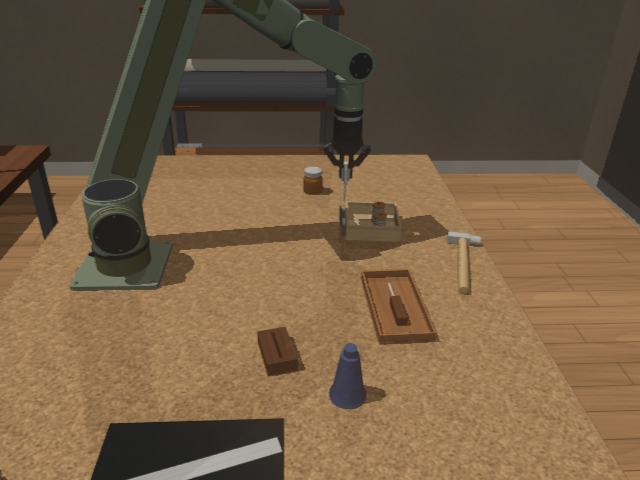

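```bash
python3 - <<'E'
from h import *
crop(ld("wrist9"),290,100,80,160,5,"c10.png")
E
```

```text
(no output)
```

View pics/c10.png

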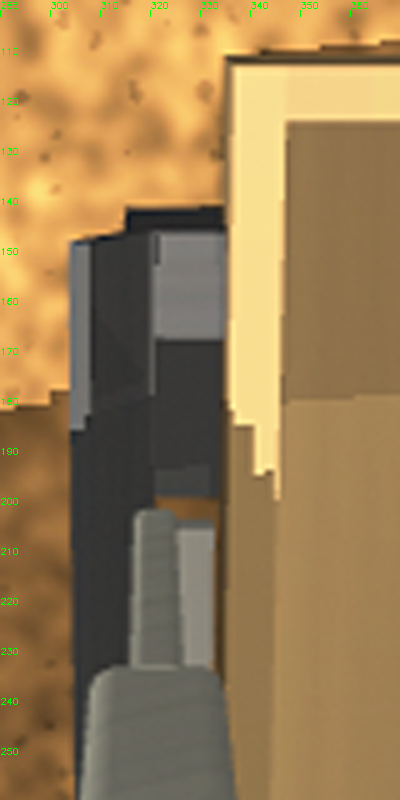

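```bash
python3 - <<'E'
from h import *
np.set_printoptions(precision=4,suppress=True)
f=ld("wrist9");g=lambda a,b,z: pl(f,((a+.5)/5-.5+290,(b+.5)/5-.5+100),z)
yaw=-.081
c=np.array([.6535,.185]);R=np.array([[np.cos(yaw),np.sin(yaw)],[-np.sin(yaw),np.cos(yaw)]])
for n,a in dict(wall1=(227,62,.045),wall2=(226,400,.045),lip1=(154,240,.030),lip2=(154,390,.03),capR=(222,330,.03),footL=(137,512,.097),footR=(174,512,.097),headL=(133,665,.147),headR=(183,665,.147),flare=(70,240,.041)).items():
    p=g(*a);print(n,p,"box frame mm",(R@(p[:2]-c))*1e3)
p=np.array([.5717,.1911]);print("tcp",R@(p-c)*1e3)
E
```

```text
wall1 [0.5837 0.2663 0.045 ] box frame mm [-76.1131  75.4237]
wall2 [0.581  0.2282 0.045 ] box frame mm [-75.7947  37.1497]
lip1 [0.5737 0.2457 0.03  ] box frame mm [-84.4043  54.0908]
lip2 [0.5723 0.2273 0.03  ] box frame mm [-84.4019  35.5978]
capR [0.5813 0.2341 0.03  ] box frame mm [-75.9516  43.1093]
footL [0.5711 0.228  0.097 ] box frame mm [-85.6264  36.1631]
footR [0.5746 0.2277 0.097 ] box frame mm [-82.1213  36.1692]
headL [0.5715 0.2288 0.147 ] box frame mm [-85.2343  37.045 ]
headR [0.5751 0.2285 0.147 ] box frame mm [-81.6477  37.0522]
flare [0.5641 0.2477 0.041 ] box frame mm [-94.2027  55.2929]
tcp [-82.0254  -0.5386]
```

```bash
python3 w.py 10 wrist; python3 - <<'E'
from h import *
crop(ld("wrist10"),290,100,80,160,5,"c11.png")
E
python3 w.py 11
```

```text
17.4 [0.5719 0.1911 0.1497] [ 3.14  -0.     1.488] 0.009261223803222618
17.4 [0.5719 0.1911 0.1497] [ 3.14  -0.     1.488] 0.009261223803222618
```

View pics/c11.png

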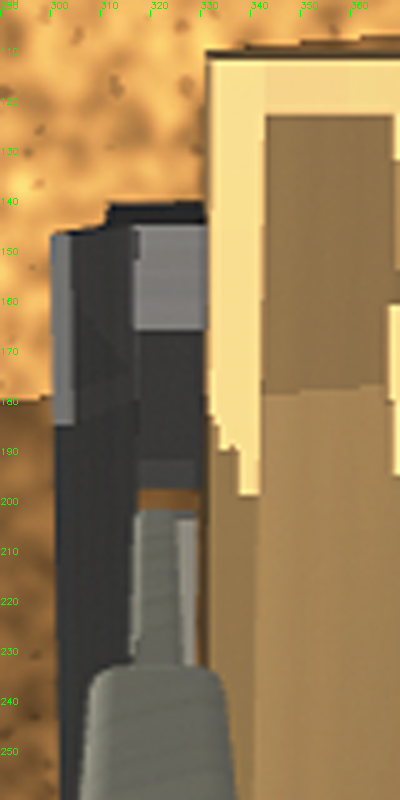

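```bash
python3 - <<'E'
from h import *
np.set_printoptions(precision=4,suppress=True)
f=ld("wrist10");g=lambda a,b,z: pl(f,((a+.5)/5-.5+290,(b+.5)/5-.5+100),z)
yaw=-.081
c=np.array([.6535,.185]);R=np.array([[np.cos(yaw),np.sin(yaw)],[-np.sin(yaw),np.cos(yaw)]])
for n,a in dict(wall1=(207,62,.045),wall2=(206,400,.045),lip1=(134,240,.030),lip2=(135,390,.03),capTop=(134,225,.03),cap2=(206,225,.03),footL=(136,512,.097),footR=(178,512,.097),headL=(133,665,.147),headR=(183,665,.147)).items():
    p=g(*a);print(n,p,"box frame mm",(R@(p[:2]-c))*1e3)
p=np.array([.5719,.1911]);print("tcp",R@(p-c)*1e3)
E
```

```text
wall1 [0.5838 0.2656 0.045 ] box frame mm [-75.9973  74.708 ]
wall2 [0.5808 0.227  0.045 ] box frame mm [-75.8972  35.9996]
lip1 [0.5735 0.2449 0.03  ] box frame mm [-84.5708  53.2074]
lip2 [0.572  0.2263 0.03  ] box frame mm [-84.5474  34.5233]
capTop [0.5737 0.2467 0.03  ] box frame mm [-84.5607  55.0294]
cap2 [0.5825 0.246  0.03  ] box frame mm [-75.659   55.0127]
footL [0.5728 0.2264 0.097 ] box frame mm [-83.8066  34.7829]
footR [0.5768 0.2261 0.097 ] box frame mm [-79.771   34.7746]
headL [0.5731 0.227  0.147 ] box frame mm [-83.5659  35.3414]
headR [0.5767 0.2267 0.147 ] box frame mm [-79.9098  35.3336]
tcp [-81.826   -0.5224]
```

Request:
arm_command --turn '[[0,0,0],[0,0,0],[0,0,0],[0,0,0],[0,0,0],[0,0,0]]' --linear '[[0.15,0,0],[0,0,-1.5],[0,0,-1.5],[0,0,-1],[0,0,0],[0,0,0]]' --claw '[-1,-1,-1,-1,-1,-1]'

```text
t: 18.0
eef_pos: [0.5735, 0.1921, 0.1092]
tcp_rot: [3.141, -0.0, 1.489]
wrist_force: [-0.0, -0.9, -0.3]
grip_width: 0.0092
```

```bash
python3 w.py 12 wrist; python3 - <<'E'
from h import *
crop(ld("wrist12"),290,60,80,160,5,"c12.png")
E
```

```text
18.05 [0.5737 0.1922 0.1095] [ 3.14e+00 -1.00e-03  1.49e+00] 0.009236094048207015
```

View pics/c12.png

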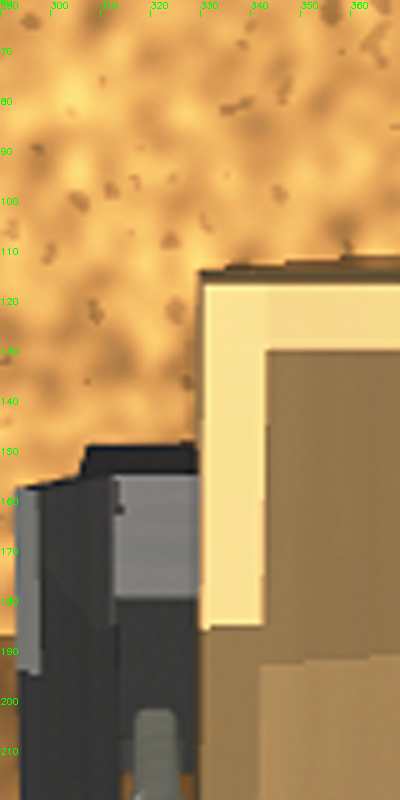

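The blade sits centred over the slot: 317–325 px between lip 313.5 and wall 329.5. Descending gently, watching the force.

Request:
arm_command --turn '[[0,0,0],[0,0,0],[0,0,0],[0,0,0],[0,0,0]]' --linear '[[0,0,-1],[0,0,-1],[0,0,-0.5],[0,0,-0.5],[0,0,0]]' --claw '[-1,-1,-1,-1,-1]'

```text
t: 18.55
eef_pos: [0.5726, 0.1921, 0.0777]
tcp_rot: [-3.14, 0.001, 1.49]
wrist_force: [0.3, -0.3, -0.5]
grip_width: 0.0094
```

Request:
arm_command --turn '[[0,0,0],[0,0,0],[0,0,0]]' --linear '[[0,0,-0.3],[0,0,-0.3],[0,0,0]]' --claw '[-1,-1,-1]'

```text
t: 18.85
eef_pos: [0.5732, 0.1922, 0.0726]
tcp_rot: [3.142, 0.0, 1.49]
wrist_force: [0.9, -0.3, -1.2]
grip_width: 0.0094
```

Request:
arm_command --turn '[[0,0,0],[0,0,0],[0,0,0],[0,0,0]]' --linear '[[0,0,-0.2],[0,0,-0.2],[0,0,-0.1],[0,0,0]]' --claw '[-1,-1,-1,-1]'

```text
t: 19.25
eef_pos: [0.5734, 0.1923, 0.0681]
tcp_rot: [3.141, -0.0, 1.49]
wrist_force: [-0.6, -0.6, 3.2]
grip_width: 0.0091
```

Request:
arm_command --turn '[[0,0,0],[0,0,0],[0,0,0],[0,0,0]]' --linear '[[0,0,-0.2],[0,0,-0.1],[0,0,-0.1],[0,0,0]]' --claw '[-1,-1,-1,-1]'

```text
t: 19.65
eef_pos: [0.5734, 0.1923, 0.0641]
tcp_rot: [3.141, -0.0, 1.49]
wrist_force: [-1.4, -0.7, 6.8]
grip_width: 0.0088
```

Request:
arm_command --turn '[[0,0,0],[0,0,0],[0,0,0]]' --linear '[[0,0,-0.1],[0,0,-0.1],[0,0,0]]' --claw '[-1,-1,-1]'

```text
t: 19.95
eef_pos: [0.5734, 0.1923, 0.0623]
tcp_rot: [3.141, -0.0, 1.49]
wrist_force: [-1.8, -0.5, 7.2]
grip_width: 0.0093
```

Request:
arm_command --turn '[[0,0,0],[0,0,0]]' --linear '[[0,0,-0.1],[0,0,0]]' --claw '[-1,-1]'

```text
t: 20.15
eef_pos: [0.5735, 0.1924, 0.0623]
tcp_rot: [3.14, -0.0, 1.49]
wrist_force: [-2.7, -0.8, 12.2]
grip_width: 0.0095
```

Request:
arm_command --turn '[[0,0,0],[0,0,0],[0,0,0],[0,0,0]]' --linear '[[0,0,-0.1],[0,0,0],[0,0,0],[0,0,0]]' --claw '[-1,-1,-1,-1]'

```text
t: 20.55
eef_pos: [0.5735, 0.1924, 0.0622]
tcp_rot: [3.14, -0.001, 1.49]
wrist_force: [-4.4, -1.2, 17.5]
grip_width: 0.0094
```

```bash
python3 w.py 13 wrist top side; python3 - <<'E'
from h import *
crop(ld("side13"),310,160,110,90,7,"c13.png")
from cell import get_obs;print(get_obs()["wrist_force"])
E
```

```text
20.7 [0.5735 0.1924 0.0622] [ 3.14e+00 -1.00e-03  1.49e+00] 0.009216748642472026
[-4.5934426  -0.97980356 17.14597115]
```

View pics/wrist13.png

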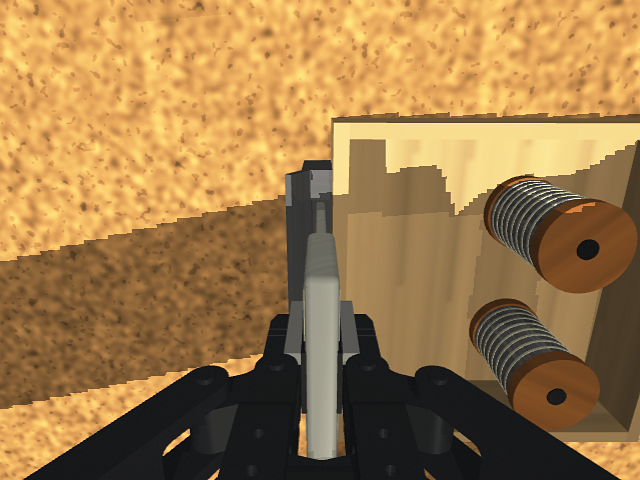

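View pics/c13.png

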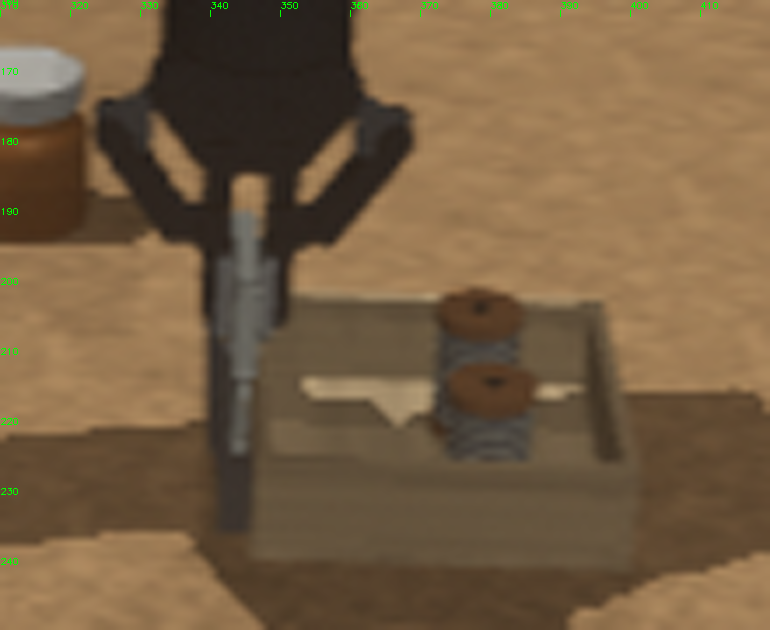

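View pics/top13.png

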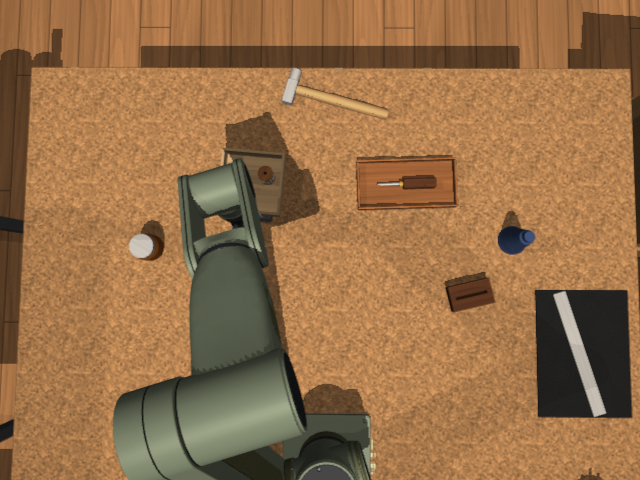

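Wrist and side views show the blade behind the lip and the holder upright. Both spools are in the box, the awl is flat in the tray, and the cone and jar have not moved. The TCP stopped at the height expected for fully home (62 mm), with about 17 N of steady push.

```bash
python3 -c "
from cell import job,get_obs
print(job.sign_off());o=get_obs();print(o['t'],o['eef_pos'],o['wrist_force'])"
```

```text
the job is handed in; nothing more can be done
None
the job is handed in; nothing more can be done
```

The job is done and handed in at about 20.7 s, with the arm still holding the label holder pressed down in the slot.

- **Spools and awl:** Both spools stand upright in the plywood box and the awl lies flat in the long tray. The last camera views show this, with the hidden spool confirmed in the wrist and side views. The cone and jar were not touched.
- **Label holder:** I centred the blade over the slot with the wrist camera and lowered it in small steps. The upward force went from about 3 N to 7 N as the spring compressed. The tool then stopped at 62.2 mm, within 0.1 mm of the height worked out for fully home (foot 10 mm above the table).
- **Final hold:** From there the force rose without further travel, to a steady push of about 17 N (60 N grip), so the blade is resting on the stop ledges rather than on the spring alone.

No check failed. The small disagreements were 1–2 mm between the top-view and wrist-camera positions, about 3 mm in height for the spool tops, and about 4 N of sideways force at the end. I could not read the spring travel directly, so "fully home" is judged from height and force. A state reading straight after sign-off was refused, so I have no check after handing in.

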